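# Present the calibration slide, label up

### The arm

A 6-joint arm with a two-finger parallel gripper is mounted at the origin on the work surface. World frame = base frame: x ahead of the robot, y to its left, z up, the work surface at z = 0. Lengths are in m, angles in rad, forces in N, time in s.
With the tool pointing down it reaches from about 0.225 to 0.875 m from the base axis. Payload 3.4 kg.
Tool frame: the origin (TCP) lies where the fingers leave the gripper's body, on its centre line; the fingertips stand env.finger_overhang ahead of it and the grasp point (between the pads) lies 54 mm ahead of it (env.finger_overhang is the distance from the TCP to the fingertips, in m); z points along the fingers, y is the line along which they close (so a half turn about z gives the same grasp; the last joint's range is limited). The gripper opens to 85 mm and grips with 20 to 120 N. Pads are 22 mm wide; open, the fingers measure 114 mm over their backs; the gripper's body (76 mm by 85 mm) begins 54 mm behind the grasp point. The pads swing forward as they close: fully open they stand 13 mm farther back than shut.
Start: joints at [-1.337, 0.276, 1.505, -0, 1.361, -0.121], TCP at [0.2, -0.539, 0.304] pointing down, gripper open.
Joint ranges: [-2.89, 2.89], [-0.75, 2.08], [0.22, 2.7], [-1.18, 4.32], [0.11, 2.71], [-2.7, 2.7]. Speed limits (rad/s): [2.57, 2.57, 3.14, 3.14, 3.14, 3.14].

### API

Orientations are given as a rotation vector (axis times angle).
In Python, from cell import env gives the robot as it stands.
- The arm moves only by the shell command python3 -m jog 'ROWS' [FORCE]. ROWS is JSON, a list of rows, each a list of 3 entries, a list of its own where there are three numbers: the turn, a rotation vector about the world's x, y, z in rad, then the shift along the world's x, y, z in cm, then the finger opening in cm, from 0 to 8.54. In form: [[[wx, wy, wz], [dx, dy, dz], claw], ...]. A call has 1 to 8 rows; each row shifts and turns the commanded pose from where the row before left it; what a row does not reach is not made up. A row lasts 1/8 s, in which the tool goes at most 62.5 mm and 10.7 degrees, less where a joint would pass 70% of its speed; a pose out of reach is approached as far as the arm can. A call is refused whole if a number of a shift passes 6.25 or a number of a turn 0.188, either way. A call with a gripper value outside its range is refused whole. The fingers move at their own pace and stop on an object; FORCE is the grip in N (left out, the last holds). Time passes only in rows, so rows that do not move let the fingers close. It gives the time, the measured TCP pose, the force, the opening and the grip force at its end, in the units of the state.
- env.read_state(): the state, without advancing time (a new reading comes with each control period).
- env.camera(name): name is "scene" or "side" or "wrist"; returns a dict with "pixels" (480x640x3 uint8, red, green, blue), "fx", "fy", "cx", "cy" (pixels), "R" (3x3) and "t" (3): a world point X has camera coordinates R X + t; the wrist camera has in their place "T_tool_cam" (4x4, takes a point from camera to tool coordinates, whose origin is the TCP and whose axes are the flange's). Camera axes: x right, y down, z forward; pixel columns grow to the right and rows downward; lengths in m; the calibration is good to about 2 mm. A picture is of the moment at which its call begins: read the wrist's pose just before it. There is no depth.
- env.hand_in(): hands the job in; it is judged then, once.
The state is a dict: "t": time; "joint_pos": joint angles; "joint_vel": joint speeds; "joint_efforts": joint torques, N m; "ee_pos": TCP position; "orientation": TCP orientation; "wrist_force": force on the tool from outside, world axes, zero at the start; "ft_torque": the same for the moment, N m; "gripper_width": finger opening in m; "grip_force": force on a finger pad.
Only numpy, scipy, OpenCV 4.12 (cv2) and the standard library are available. Lean on these libraries where they do the work, as an engineer would, in place of code of your own. Each camera call takes 0.05 s, during which the arm holds its last target. There are 200 camera calls.

### The job

Get ready to check the microscope's calibration: first turn the ring-light dimmer dial anticlockwise all the way back to its zero stop, so that the glass will not glare. Then take the notched glass slide (not the plain one) out of its stand by its clear end, keeping the gripper's fingers off the frosted end, and finish holding it still about 15 cm above the blue mat, tipped back from upright by about 45 degrees or more so that its label face looks upward. Leave the plain glass and everything else where it is, and do not let go of the slide: the program ends while the gripper holds it.

Things in the scene. Friction and masses are not known exactly. Their poses are not given: they have to be found in the camera images.
- slide_center (a point): Centre of the notched glass slide, a loose plate 96 mm long (its x), 8 mm thick (y), 44 mm high (z), 60 to 110 g. Starts upright in a stand's slot, centre 30 mm and top edge 52 mm above the table. x points to the frosted end, y out of the label face, z to the notched edge (up at the start). Frosted from x = +8 to +48 mm, clear from -48 to +8 mm; label and white frost are on the +y face, frost also on that end's edges.
- slide_notch (a point): Middle of the slide's 12 x 12 mm square corner notch, 42 mm along +x and 16 mm along +z from the slide's centre: it marks the frosted end's upper corner. Looking at the label face with the notch at the top, the notch is at the left. Axes as the slide's.
- blank_center (a point): Centre of the plain glass plate in the other stand: same 96 x 8 x 44 mm, all clear, no notch, no label, axes alike. To be left standing.
- stand_a: Black stand that carries the notched slide, fixed; origin under its centre on the table, x along the slot. 116 mm long, 50 mm wide; slot floor 8 mm above the table, slot 9.5 mm wide and 10 mm deep, between rails 10 mm wide with tops 18 mm above the table. The two stands look alike and stand left and right of the mat, which one is left varies, at any yaw.
- stand_b: The same stand, carrying the plain plate.
- mat: Blue silicone work mat, fixed, 200 x 200 mm, 3 mm thick; origin under its centre on the table, z up. The slide is presented above it.
- dimmer: Grey ring-light dimmer box, fixed, 100 mm (x) by 130 mm (y), 45 mm high; origin under its centre on the table. The dial stands upright in the middle of its top, on a 6 mm high dark washer of radius 34 mm.
- dial_grip (a point): Point on the dial's vertical axis, 82 mm above the table; turns with the dial. The dial is a black disc, radius 22 mm, top 59 mm above the table, carrying an upright bar 42 mm long (this point's x), 14 mm thick (y), its top 89 mm above the table. A white line on the bar points along -x.
- dial (a joint): Angle of the dial, rad: 0 at the hard zero stop, growing clockwise seen from above, so turning anticlockwise brings it back. At 0 the bar lies along the box's x and its white line points to the white tick near the box's -x edge. Starts 0.7 to 1.3 rad off zero; light friction (0.05 N m), stays where it is left.
- meter: Bystander: red multimeter lying flat, 85 x 170 mm, 36 mm high; origin under its centre.
- driver: Bystander: screwdriver lying on the table, about 200 mm long.
- jar: Bystander: small amber jar with metal cap, radius 22 mm, 50 mm high; origin under its centre.

How it is judged:
On the way, in this order (a step that is already met when the one before it is completed fails the run):
1. the dial is back at its zero stop, with the slide still in its stand (value of joint dial below 0.06 rad and height (world z) of slide_center below 0.05 m), for 0.2 s.
2. the slide is lifted out of its stand by its clear end (height (world z) of slide_center above 0.07 m and contact force between the fingers and slide above 1 N and x of the grasp point in the frame of slide below -0.002 m), for 0.2 s.
At the end, for the whole second after the job is handed in: Dial within 0.06 rad of zero; slide held still by its clear end (grasp point at least 2 mm to the clear side of its centre), its centre over the mat's 200 mm square and 100 to 250 mm above the table, label face's normal at most 60 degrees from straight up, touching neither mat nor box (value of joint dial below 0.06 rad and height (world z) of slide_center between 0.1 and 0.25 m and x of slide_center in the frame of mat between -0.1 and 0.1 m and y of slide_center in the frame of mat between -0.1 and 0.1 m and angle between slide_center's own y axis and vertical below 1.05 rad and contact force between the fingers and slide above 1 N and x of the grasp point in the frame of slide below -0.002 m and linear speed of slide below 0.03 m/s and contact force between slide and mat below 0.1 N and contact force between slide and dimmer below 0.1 N); the arm keeps its last pose, push and grip.
It fails at once if the fingers take the slide beyond its clear half (contact force between the fingers and slide above 3 N and x of the grasp point in the frame of slide above 0.004 m).
It fails at once if the plain glass is pushed or tipped (distance of blank_center from where it was at the start of the episode above 0.015 m).
It fails at once if the multimeter is pushed or tipped (distance of meter from where it was at the start of the episode above 0.02 m).
It fails at once if the screwdriver is pushed or tipped (distance of driver from where it was at the start of the episode above 0.02 m).
It fails at once if the jar is pushed or tipped (distance of jar from where it was at the start of the episode above 0.02 m).
It also fails if it takes over 51 s, if anything falls off the work surface, if the arm or the gripper's body presses on something with over 40 N, if the wrist force passes 120 N, or if a joint passes its speed limit or range.

## Working session

There is one attempt and no reset: what is moved stays moved. The work goes in short steps, Python scripts to look and compute and a shell command to move; the robot and the scene stay as the last step left them, time stands still between calls to the robot, and variables do not carry over. Pictures are saved under pics/ and viewed, at most 12 in all, crops included, and the job is handed in when it is done.

```bash
mkdir -p pics; ls
cat > h.py <<'E'
import numpy as np, cv2
from cell import env
from scipy.spatial.transform import Rotation as R
def snap(n,f):
    s=env.read_state(); c=env.camera(n); cv2.imwrite('pics/'+f,c['pixels'][:,:,::-1])
    if n=='wrist':
        T=np.eye(4);T[:3,:3]=R.from_rotvec(s['orientation']).as_matrix();T[:3,3]=s['ee_pos']
        W=np.linalg.inv(T@c['T_tool_cam']); c['R'],c['t']=W[:3,:3],W[:3,3]
    np.savez('pics/'+f+'.npz',**c); return c
def load(f): return dict(np.load('pics/'+f+'.npz'))
def ray(c,u,v):
    d=c['R'].T@np.array([(u-c['cx'])/c['fx'],(v-c['cy'])/c['fy'],1]); return -c['R'].T@c['t'],d
def onz(c,u,v,z):
    o,d=ray(c,u,v); return o+d*(z-o[2])/d[2]
def proj(c,X):
    p=c['R']@np.array(X)+c['t']; return np.array([c['fx']*p[0]/p[2]+c['cx'],c['fy']*p[1]/p[2]+c['cy']])
E
python3 - <<'E'
from h import *
for n in('scene','side'):
    c=snap(n,n+'.png'); print(n,-c['R'].T@c['t'])
s=env.read_state(); print(s['t'],s['orientation'],s['wrist_force'],env.finger_overhang,s['gripper_width'])
E
```

```text
pics
scene [ 1.33585963 -0.12856261  1.0299494 ]
side [ 0.33302118 -0.74227298  0.78547395]
0.1 [-3.09067287e+00 -5.54098013e-01  1.49827936e-04] [ 1.13587201 -0.23011142  0.41307982] 0.0726 0.08503843953594023
```

View pics/scene.png

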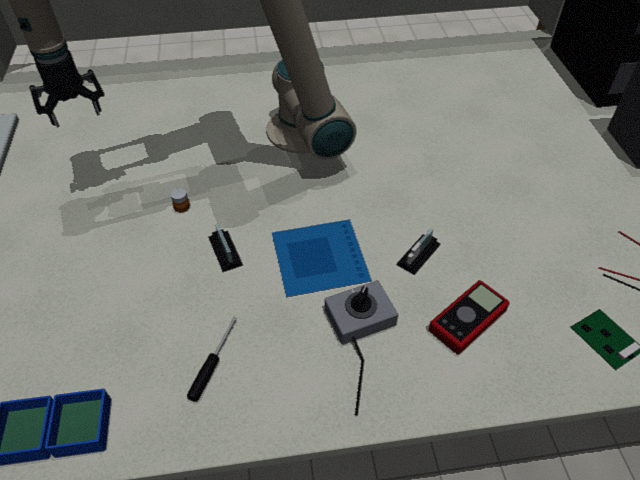

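View pics/side.png

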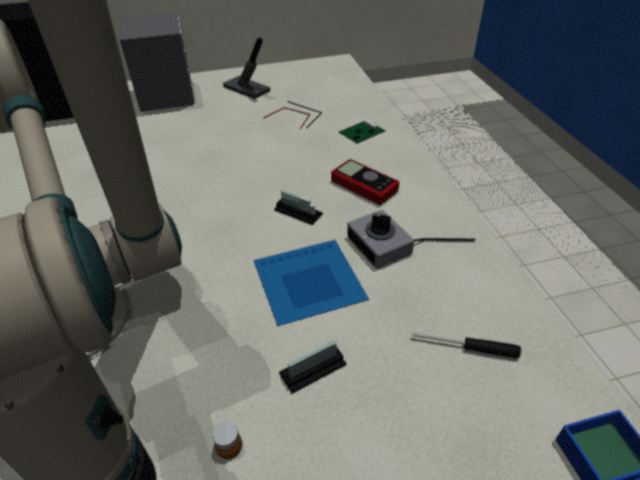

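The scene view shows stands at (225,249) and (418,252), the mat at (322,258), the dimmer at (361,310), the meter at (470,316), the jar at (181,200) and the driver at (212,360). The right-hand stand seems to hold the slide with the white end. I'll zoom in on the stands and dial.

Run:
```python
from h import *
a,b=load('scene.png'),load('side.png')
cr=lambda c,x,y,w=80,h=60:cv2.resize(c['pixels'][y:y+h,x:x+w,::-1],(400,300),interpolation=cv2.INTER_CUBIC)
cv2.imwrite('pics/m.png',np.vstack([np.hstack([cr(a,380,222),cr(b,258,175)]),np.hstack([cr(a,321,270),cr(b,340,195)])]))
for n,u,v,z in [('A',418,252,.018),('B',225,249,.018),('mat',322,258,.003),('dim',361,308,.045),('meter',470,316,.036),('jar',181,200,.04),('drv',205,375,.01),('drvtip',235,319,.01)]: print(n,onz(a,u,v,z).round(3))
for n,u,v,z in [('A',298,208,.018),('B',313,368,.018),('mat',311,282,.003),('dim',380,232,.045),('jar',227,440,.025)]: print(n,onz(b,u,v,z).round(3))
```

```text
A [0.522 0.209 0.018]
B [ 0.445 -0.24   0.018]
mat [ 0.495 -0.015  0.003]
dim [0.677 0.042 0.045]
meter [0.724 0.267 0.036]
jar [ 0.285 -0.343  0.04 ]
drv [ 0.767 -0.291  0.01 ]
drvtip [ 0.642 -0.226  0.01 ]
A [0.519 0.207 0.018]
B [ 0.44  -0.251  0.018]
mat [ 0.492 -0.032  0.003]
dim [0.672 0.037 0.045]
jar [ 0.274 -0.348  0.025]
```

View pics/m.png

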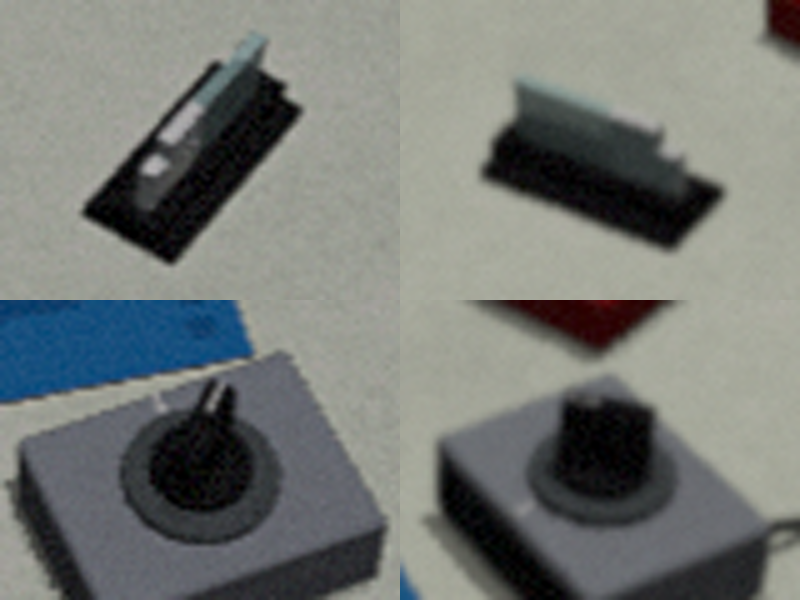

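The right-hand stand (A) holds the notched slide. Its frosted, notched end points to +x,-y and its clear end to -x,+y. The label faces +x,+y. The dial's tick points towards the mat. Next I'll move above the dial for a wrist view.

```bash
python3 -m jog '[[[0,0,0],[3.5,4.5,0],8.5],[[0,0,0],[3.5,4.5,0],8.5],[[0,0,0],[3.5,4.5,0],8.5],[[0,0,0],[3.5,4.5,0],8.5],[[0,0,0],[3.5,4.5,0],8.5],[[0,0,0],[3.5,4.5,0],8.5],[[0,0,0],[3.5,4.5,0],8.5],[[0,0,0],[3.5,4.5,0],8.5]]'
python3 -m jog '[[[0,0,0],[3.5,4.5,0],8.5],[[0,0,0],[3.5,4.5,0],8.5],[[0,0,0],[3,4.5,0],8.5],[[0,0,0],[3,4.5,0],8.5],[[0,0,0],[0,0,0],8.5]]'
python3 - <<'E'
from h import *
c=snap('wrist','w1.png'); s=env.read_state()
print(s['ee_pos'],R.from_rotvec(s['orientation']).as_matrix().round(3),s['joint_pos'],c['T_tool_cam'].round(3),c['fx'])
E
```

```text
t: 1.1
ee_pos: [0.4805, -0.1775, 0.3037]
orientation: [3.092, 0.554, -0.0]
wrist_force: [0.0, -0.1, -0.1]
gripper_width: 0.0852
grip_force: 0.0
t: 1.72
ee_pos: [0.6112, 0.004, 0.3028]
orientation: [-3.09, -0.561, 0.001]
wrist_force: [-0.2, -0.6, -0.7]
gripper_width: 0.085
grip_force: 0.0
[0.61004667 0.00224442 0.30289405] [[ 0.937  0.35  -0.002]
 [ 0.35  -0.937 -0.   ]
 [-0.002 -0.    -1.   ]] [-1.10138360e-01  3.30116458e-01  1.42785618e+00 -4.02240868e-04
  1.38540483e+00  1.10287220e+00] [[ 0.001 -0.963 -0.269  0.069]
 [ 1.     0.001 -0.001 -0.   ]
 [ 0.001 -0.269  0.963 -0.069]
 [ 0.     0.     0.     1.   ]] 407.55581922820045
```

View pics/w1.png

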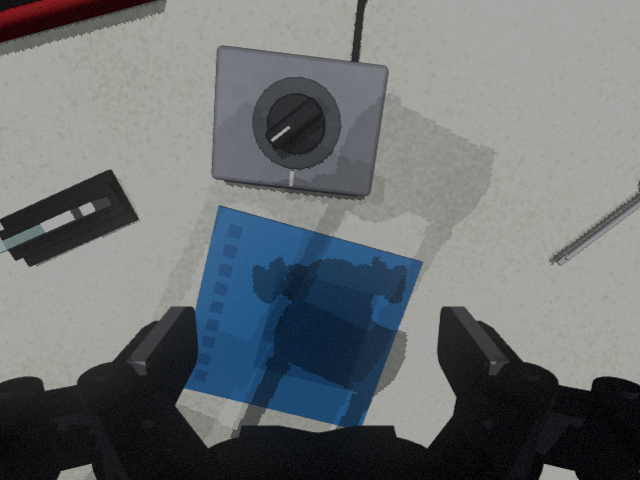

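The wrist view shows the box top corners at (218,46), (387,67), (372,196) and (212,180). The washer centre is (297,122), the white line runs (291,126)-(272,140) and the tick is at (292,178). Part of stand A is visible on the left.

Run:
```python
from h import *
c=load('w1.png')
P=[onz(c,u,v,.045)[:2] for u,v in [(218,46),(387,67),(372,196),(212,180)]]
print(np.array(P).round(4)); ctr=np.mean(P,0); print('box',ctr, 'washer',onz(c,297,122,.051))
x=(P[0]+P[1]-P[2]-P[3]); print('box x yaw',np.arctan2(x[1],x[0]))
a=onz(c,291,126,.089);b=onz(c,272,140,.089);d=a-b; print('bar x yaw',np.arctan2(d[1],d[0]), 'tip',b, 'tick',onz(c,292,178,.045))
# dark bar top corners
for u,v in [(275,140),(320,105)]: print(onz(c,u,v,.089))
for u,v in [(219,206),(422,262),(363,428),(183,388)]: print('mat',onz(c,u,v,.003))
g=cv2.resize(c['pixels'][70:180,230:370,::-1],(700,550),interpolation=cv2.INTER_CUBIC); cv2.imwrite('pics/w1c.png',np.clip(g*2.2,0,255))
```

```text
[[ 0.7044  0.1178]
 [ 0.7349 -0.004 ]
 [ 0.6419 -0.0308]
 [ 0.6087  0.0938]]
box [0.67250899 0.04420639] washer [0.67451182 0.04499884 0.051     ]
box x yaw 0.26328627469494037
bar x yaw -0.6001852069268225 tip [0.65775296 0.05483277 0.089     ] tick [0.63278019 0.03448285 0.045     ]
[0.65846551 0.0529404  0.089     ]
[0.69007424 0.03248287 0.089     ]
mat [0.57961253 0.08937508 0.003     ]
mat [ 0.59605097 -0.1073529   0.003     ]
mat [ 0.4022408  -0.12636845  0.003     ]
mat [0.38164275 0.06841452 0.003     ][ WARN:0@0.647] global loadsave.cpp:1063 imwrite_ Unsupported depth image for selected encoder is fallbacked to CV_8U.
```

View pics/w1c.png

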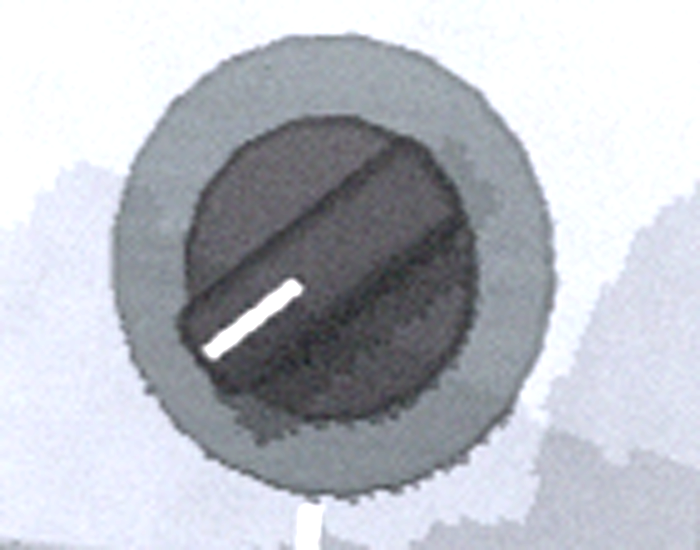

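```bash
python3 -m jog '[[[0,0,-0.16],[1.05,0.7,-1],8.5],[[0,0,-0.16],[1.05,0.7,-1],8.5],[[0,0,-0.16],[1.05,0.7,-1],8.5],[[0,0,-0.16],[1.05,0.7,-1],8.5],[[0,0,-0.16],[1.05,0.7,-1],8.5],[[0,0,-0.16],[1.05,0.7,-1],8.5],[[0,0,0],[0,0,-3],7],[[0,0,0],[0,0,0],5]]'
python3 - <<'E'
from h import *
c=snap('wrist','w2.png'); s=env.read_state()
M=R.from_rotvec(s['orientation']).as_matrix(); print(s['t'],s['ee_pos'],M.round(3),'yaw y',np.arctan2(M[1,1],M[0,1]),s['joint_pos'].round(2) if hasattr(s['joint_pos'],'round') else s['joint_pos'],s['gripper_width'])
for X in [(.6735,.0446,.089),(.6735-.021*np.cos(.6),.0446+.021*np.sin(.6),.089)]: print(proj(c,X))
E
```

```text
t: 2.78
ee_pos: [0.6706, 0.0414, 0.2113]
orientation: [2.996, -0.937, -0.01]
wrist_force: [-1.0, -0.1, 1.1]
gripper_width: 0.0536
grip_force: 0.0
2.825 [0.67163577 0.0415073  0.21300485] [[ 0.822 -0.57  -0.003]
 [-0.57  -0.822 -0.   ]
 [-0.003  0.002 -1.   ]] yaw y -2.177262070299023 [-0.04  0.48  1.41 -0.    1.25  2.14] 0.049987992460838473
[308.839336   268.79796683]
[309.31171669 307.58630504]
```

View pics/w2.png

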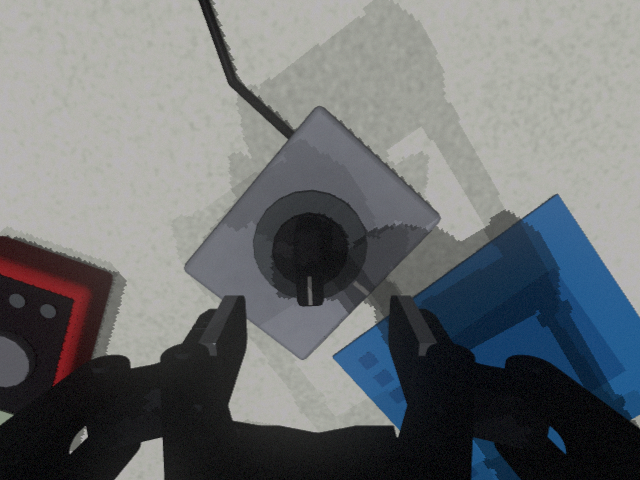

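The bar shows at (310,290), lined up with the open fingers and within about 1 mm of where I predicted it. I'll descend and close.

```bash
python3 -m jog '[[[0,0,0],[0.1,0.2,-2.5],5],[[0,0,0],[0.1,0.1,-2.5],5],[[0,0,0],[0,0,-2.4],5],[[0,0,0],[0,0,0],1],[[0,0,0],[0,0,0],1],[[0,0,0],[0,0,0],1],[[0,0,0],[0,0,0],1]]' 30
```

```text
t: 3.7
ee_pos: [0.6742, 0.044, 0.1418]
orientation: [2.996, -0.934, 0.001]
wrist_force: [-3.1, -4.4, 0.5]
gripper_width: 0.013
grip_force: 31.8
```

Gripped. Now turn it anticlockwise by 0.86 rad.

```bash
python3 -m jog '[[[0,0,0.12],[0,0,0],1],[[0,0,0.12],[0,0,0],1],[[0,0,0.12],[0,0,0],1],[[0,0,0.12],[0,0,0],1],[[0,0,0.12],[0,0,0],1],[[0,0,0.12],[0,0,0],1],[[0,0,0.1],[0,0,0],1],[[0,0,0],[0,0,0],1]]'
python3 - <<'E'
from h import *
s=env.read_state();M=R.from_rotvec(s['orientation']).as_matrix(); print(np.arctan2(M[1,1],M[0,1]),s['ft_torque'])
E
python3 -m jog '[[[0,0,0.04],[0,0,0],1],[[0,0,0.04],[0,0,0],1],[[0,0,0],[0,0,0],1]]'
python3 - <<'E'
from h import *
s=env.read_state();M=R.from_rotvec(s['orientation']).as_matrix(); print(np.arctan2(M[1,1],M[0,1]),s['ft_torque'])
E
```

```text
t: 4.7
ee_pos: [0.6744, 0.0453, 0.1417]
orientation: [3.123, 0.335, -0.0]
wrist_force: [-4.1, -1.3, 3.7]
gripper_width: 0.0135
grip_force: 32.1
-1.3570141735543564 [-0.22651049  0.63145032  0.07214503]
t: 5.08
ee_pos: [0.6744, 0.0453, 0.1417]
orientation: [3.108, 0.454, 0.0]
wrist_force: [-4.1, -2.0, 6.3]
gripper_width: 0.0133
grip_force: 44.1
-1.28090953224724 [-0.31513681  0.89420794 -1.06660498]
```

The stop was reached: torque is −1.07 N m at a bar yaw of 0.29 against about 0.26 for the box. I'll relax, open, lift, and turn the wrist towards the slide.

```bash
python3 -m jog '[[[0,0,-0.06],[0,0,0],1],[[0,0,0],[0,0,0],4],[[0,0,0],[0,0,0],6],[[0,0,0],[0,0,0],6],[[0,0,0],[0,0,4],8.5],[[0,0,0],[0,0,6],8.5],[[0,0,0.17],[0,0,5],8.5],[[0,0,0.17],[-0.5,0.5,1],8.5]]'
python3 -m jog '[[[0,0,0.18],[-0.5,0.6,0],8.5],[[0,0,0.18],[-0.5,0.6,0],8.5],[[0,0,0.18],[-0.5,0.6,0],8.5],[[0,0,0.18],[-0.5,0.6,0],8.5],[[0,0,0.18],[-0.5,0.6,0],8.5],[[0,0,0.18],[-0.5,0.6,0],8.5],[[0,0,0.18],[-0.5,0.6,0],8.5],[[0,0,0.18],[-0.5,0.6,0],8.5]]'
python3 -m jog '[[[0,0,0.17],[0,0,0],8.5],[[0,0,0.17],[0,0,0],8.5],[[0,0,0],[0,0,0],8.5],[[0,0,0],[0,0,0],8.5]]'
python3 - <<'E'
from h import *
c=snap('wrist','w3.png'); snap('scene','s3.png'); s=env.read_state()
M=R.from_rotvec(s['orientation']).as_matrix(); print(s['t'],s['ee_pos'],M.round(3),'yaw y',np.arctan2(M[1,1],M[0,1]),s['joint_pos'])
E
```

```text
t: 6.08
ee_pos: [0.6717, 0.0507, 0.3049]
orientation: [3.007, 0.898, 0.014]
wrist_force: [0.4, 0.4, 0.6]
gripper_width: 0.085
grip_force: 0.0
t: 7.08
ee_pos: [0.6298, 0.0992, 0.2998]
orientation: [1.669, 2.661, 0.0]
wrist_force: [-0.6, 0.6, -0.5]
gripper_width: 0.0851
grip_force: 0.0
t: 7.58
ee_pos: [0.6298, 0.0988, 0.2999]
orientation: [1.207, 2.9, 0.0]
wrist_force: [0.1, 0.4, -0.5]
gripper_width: 0.0851
grip_force: 0.0
7.675 [0.62980884 0.09878299 0.29986362] [[-0.705  0.709  0.   ]
 [ 0.709  0.705  0.   ]
 [-0.     0.    -1.   ]] yaw y 0.782541948779944 [ 4.64710739e-02  3.72439697e-01  1.37031772e+00  6.60112289e-05
  1.39875630e+00 -7.36082173e-01]
```

View pics/w3.png

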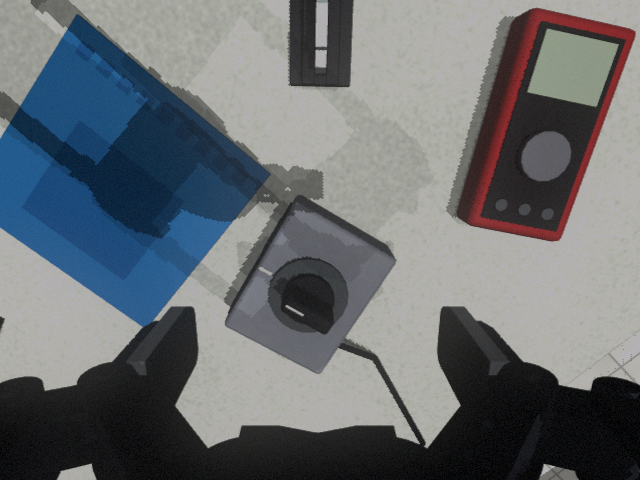

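The slide is seen end-on at (321,40). The dial's white line (288,308)-(303,316) needs checking against the tick at (265,270).

Run:
```python
from h import *
c=load('w3.png')
a=onz(c,303,317,.089);b=onz(c,287,307,.089);d=a-b;print('bar',np.arctan2(d[1],d[0]),a,b)
t=onz(c,265,270,.045);w=onz(c,308,294,.051);print(t,w,np.arctan2(*(w-t)[[1,0]]))
P=[onz(c,u,v,.045)[:2] for u,v in [(298,197),(395,257),(320,373),(226,322)]];print(np.array(P).round(4),np.mean(P,0))
for z in (0.0895,): print(proj(c,(.6735,.0446,z)),proj(c,(.6735-.021*np.cos(.25),.0446-.021*np.sin(.25),z)))
print(R.from_rotvec([0,0,0]).magnitude())
# stand near end: corners at z=.018, slide frosted end
for u,v,z in [(290,85,.018),(350,86,.018),(316,73,.052),(327,73,.052)]: print(onz(c,u,v,z))
g=np.vstack([np.hstack([cv2.resize(c['pixels'][250:350,240:375,::-1],(400,300),interpolation=3),cv2.resize(c['pixels'][0:100,250:385,::-1],(400,300),interpolation=3)])]);cv2.imwrite('pics/w3c.png',np.clip(g.astype(float)*2,0,255).astype(np.uint8))
```

```text
bar 0.17949640855694285 [0.6708686  0.04362288 0.089     ] [0.65669799 0.04105163 0.089     ]
[0.63190694 0.03572421 0.045     ] [0.67111068 0.0476021  0.051     ] 0.2941871179717191
[[ 0.6086  0.0997]
 [ 0.701   0.1205]
 [ 0.7345 -0.0016]
 [ 0.6404 -0.0235]] [0.6711204  0.04878709]
[306.3940468  318.70896291] [281.97747596 305.63712763]
0.0
[0.54282958 0.15649975 0.018     ]
[0.57772009 0.19012348 0.018     ]
[0.55436117 0.1747721  0.052     ]
[0.56000605 0.18038498 0.052     ]
```

View pics/w3c.png

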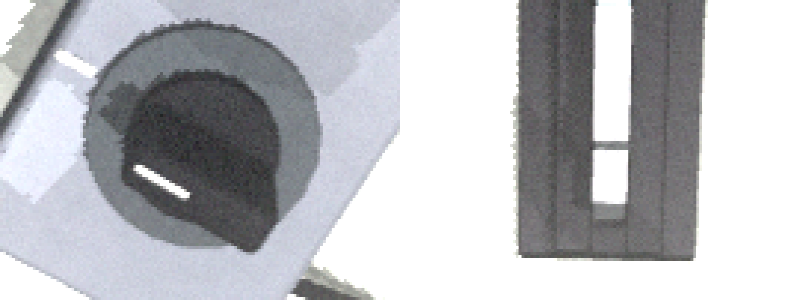

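Run:
```python
from h import *
def ang(p,q): d=q-p; return np.arctan2(d[1],d[0])
for f,box in (('w1.png',[(232,55,372,68),(218,180,366,195),(218,55,214,170),(386,76,374,186)]),('w3.png',[(305,202,390,254),(232,324,315,371),(292,206,232,308),(390,268,326,362)])):
    c=load(f); g=cv2.cvtColor(c['pixels'],cv2.COLOR_RGB2GRAY).astype(float)
    S=(slice(100,150),slice(260,320)) if f=='w1.png' else (slice(285,330),slice(270,330))
    m=np.zeros(g.shape,np.uint8); m[S]=(g[S]>150)
    n,l,st,ce=cv2.connectedComponentsWithStats(m); k=1+np.argmax(st[1:,4]); ys,xs=np.nonzero(l==k)
    W=np.array([onz(c,x,y,.0893)[:2] for x,y in zip(xs,ys)]); vx,vy,x0,y0=cv2.fitLine(W.astype(np.float32),2,0,.01,.01).ravel()
    print(f,len(xs),'line yaw',np.arctan(vy/vx),'ctr',W.mean(0))
    # box top edges: strongest gradient along normals sampled on the guessed edge
    for (x1,y1,x2,y2) in box:
        p,q=np.array([x1,y1.__float__()]),np.array([x2,float(y2)]); t=(q-p)/np.linalg.norm(q-p); nn=np.array([-t[1],t[0]]); pts=[]
        gb=cv2.GaussianBlur(g,(0,0),1)
        for s in np.linspace(0,1,40):
            P=p+s*(q-p); v=[gb[int(round((P+k*nn)[1])),int(round((P+k*nn)[0]))] for k in range(-7,8)]
            d=np.abs(np.diff(v)); pts.append(P+(np.argmax(d)-6.5)*nn)
        W=np.array([onz(c,*P,.045)[:2] for P in pts]); vx,vy,x0,y0=cv2.fitLine(W.astype(np.float32),cv2.DIST_HUBER,0,.001,.01).ravel()
        print('  edge',np.arctan2(vy,vx))
```

```text
w1.png 41 line yaw -0.5667321 ctr [0.66360687 0.05135254]
  edge -1.296865
  edge -1.3282452
  edge 0.25545418
  edge 0.24554831
w3.png 29 line yaw 0.22856641 ctr [0.66218516 0.04314057]
  edge 0.24518421
  edge 0.24454716
  edge -1.3214853
  edge -1.3265455
```

Run:
```python
from h import *
G=[]
for i in range(6):
    c=snap('wrist','t.png'); G.append(cv2.cvtColor(c['pixels'],cv2.COLOR_RGB2GRAY).astype(float))
g=np.mean(G,0)
S=g[298:325,278:312]; w=np.clip(S-60,0,None); 
n,l,st,_=cv2.connectedComponentsWithStats((w>0).astype(np.uint8)); k=1+np.argmax(st[1:,4]); w=w*(l==k)
ys,xs=np.nonzero(w>0); ww=w[ys,xs]; W=np.array([onz(c,x+278,y+298,.0893)[:2] for x,y in zip(xs,ys)])
m=(W*ww[:,None]).sum(0)/ww.sum(); C=((W-m).T*ww)@(W-m)/ww.sum(); e,V=np.linalg.eigh(C); print(len(xs),np.arctan(V[1,1]/V[0,1]),np.sqrt(e*12),m)
```

```text
213 -0.4925023387822159 [0.01197019 0.01701797] [0.66109318 0.03133563]
```

Run:
```python
from h import *
G=[]
for i in range(3):
    c=snap('wrist','t.png'); G.append(cv2.cvtColor(c['pixels'],cv2.COLOR_RGB2GRAY).astype(float))
g=np.mean(G,0)
print(g[304:320,283:307].astype(int))
for th in (60,80,100,120,150):
    w=np.clip(g-th,0,None); n,l=cv2.connectedComponents((w>0).astype(np.uint8),connectivity=4); w=w*(l==l[312,295])
    ys,xs=np.nonzero(w>0); ww=w[ys,xs]; W=np.array([onz(c,x,y,.0893)[:2] for x,y in zip(xs,ys)])
    m=(W*ww[:,None]).sum(0)/ww.sum(); C=((W-m).T*ww)@(W-m)/ww.sum(); e,V=np.linalg.eigh(C); print(th,len(xs),np.arctan(V[1,1]/V[0,1]),np.sqrt(e*12),m)
```

```text
[[ 33  34  40  66  61  38  35  35  38  36  38  37  35  36  34  35  30  31
   32  32  29  26  28  29]
 [ 33  36  93 159 147  87  39  37  38  38  36  37  37  39  40  38  33  35
   32  34  29  32  27  28]
 [ 35  53 117 166 164 160 147  90  40  37  36  37  37  37  38  37  37  36
   33  34  32  33  31  30]
 [ 34  37  59  98 143 166 164 154 122  69  33  35  40  37  36  38  39  38
   36  35  35  30  32  32]
 [ 35  34  36  43  63  97 142 166 162 153 120  63  37  37  38  39  36  37
   35  36  37  35  29  34]
 [ 35  37  37  38  36  44  71 123 166 166 162 150 108  34  37  37  36  37
   35  40  39  37  36  35]
 [ 32  37  38  31  38  34  40  51  77 124 165 167 161 145  89  35  39  36
   37  38  37  37  38  37]
 [ 36  33  38  35  36  34  35  36  36  58  99 143 164 164 155 123  72  39
   36  37  39  37  38  37]
 [ 59  42  35  34  38  37  35  36  35  36  45  63  98 143 166 163 154 120
   61  37  36  37  35  38]
 [ 62  61  57  42  35  34  34  35  38  34  36  38  46  61 100 143 166 163
  153 120  54  35  36  40]
 [ 63  64  65  61  43  34  36  32  35  36  35  37  34  37  45  74 124 166
  164 160 142  5
[... 325 characters left out ...]
68  65  62  65  62  60  50  39  37  37  34  34  36  32  33  33
   36  37  36  37  36  37]
 [ 65  66  65  66  67  63  64  63  63  57  38  35  37  33  35  34  36  37
   36  36  36  37  36  37]]
60 74 0.23225261332039043 [0.0020878  0.01531045] [0.66208755 0.04311046]
80 61 0.2340192187540679 [0.00190111 0.01519933] [0.66210098 0.04312516]<stdin>:10: RuntimeWarning: invalid value encountered in scalar divide
Traceback (most recent call last):
ValueError: not enough values to unpack (expected 2, got 0)

During handling of the above exception, another exception occurred:

Traceback (most recent call last):
numpy.linalg.LinAlgError: 0-dimensional array given. Array must be at least two-dimensional
```

The dial reads 0.233 against the box's 0.246, so it is about 0.013 rad from zero. Next I'll move closer for a full view of the slide.

```bash
python3 -m jog '[[[0,0,0],[-3,3,-1],8.5],[[0,0,0],[-3,3,-1],8.5],[[0,0,0],[0,0,0],8.5],[[0,0,0],[0,0,0],8.5]]'
python3 - <<'E'
from h import *
c=snap('wrist','w4.png'); s=env.read_state()
print(s['t'],s['ee_pos'],s['joint_pos'],onz(c,320,240,.05))
E
```

```text
t: 8.62
ee_pos: [0.5704, 0.1587, 0.2804]
orientation: [1.203, 2.9, 0.0]
wrist_force: [1.0, -1.0, -0.1]
gripper_width: 0.085
grip_force: 0.0
8.675 [0.57070809 0.15837961 0.28038192] [ 1.53526407e-01  3.14675757e-01  1.50763259e+00 -5.59906947e-04
  1.31757560e+00 -6.30025217e-01] [0.58230245 0.15116344 0.05      ]
```

View pics/w4.png

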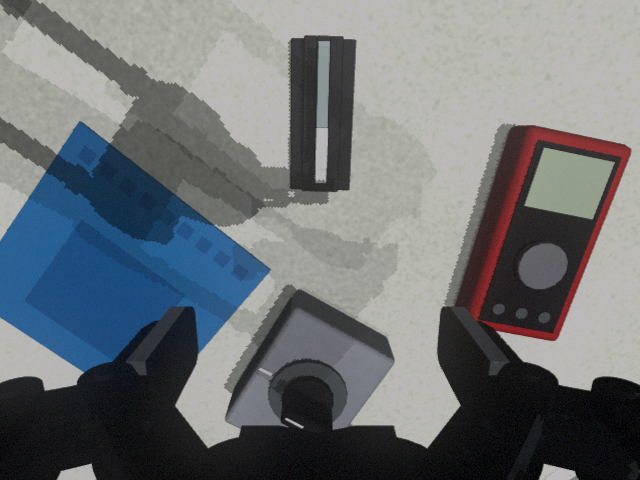

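The slide's top edge runs from the clear end at (323,41) through the frost boundary at (321,127) to the frosted end at (321,183).

Run:
```python
from h import *
c=load('w4.png'); p=c['pixels'].astype(int); g=p.sum(2)/3
for r in (50,80,110,140,160,176): print(r,g[r,308:338].astype(int))
print('col',g[34:50,323].astype(int),g[118:136,321].astype(int))
a=onz(c,323,41,.052);b=onz(c,321,127,.052);e=onz(c,321,183,.040);d=b-a
print(a,b,e,np.linalg.norm(d),np.arctan2(d[1],d[0]),np.arctan2(*(e-a)[[1,0]]))
for u,v in [(304,37),(352,39),(350,190),(291,188)]: print('stand',onz(c,u,v,.018))
```

```text
50 [ 58  50  49  53  52  55  51  52  46  55 106 149 147 149 150 149 149 154
 150 150 148 123  53  65  64  63  60  66  59  61]
80 [ 48  47  48  45  47  47  46  43  38  86 145 145 146 142 146 144 145 147
 146 145 129  44  54  59  58  57  56  56  56  62]
110 [ 49  50  49  47  50  45  51  41  78 135 147 146 143 144 147 149 146 144
 147 129  54  53  54  53  52  57  52  57  57  56]
140 [ 47  48  48  48  50  47  45  83 155 184 183 183 183 185 184 185 181 183
 184 161  54  58  56  53  57  61  57  58  56  57]
160 [ 46  49  51  51  50  45  43 106 185 184 184 184 181 184 184 182 183 182
 169  94  52  53  54  54  53  54  53  58  54  53]
176 [ 45  42  42  48  45  39  65 131 181 184 182 183 183 184 185 185 183 169
  92  47  47  52  52  49  54  51  51  57  52  52]
col [181 125  72  62  60  62  60 141 154 153 154 154 145 148 149 150] [147 144 145 146 143 147 145 143 146 119 179 184 183 183 181 184 182 183]
[0.48605251 0.24991774 0.052     ] [0.52414372 0.21011382 0.052     ] [0.55312986 0.18143168 0.04      ] 0.05509348505336623 -0.8073819906170892 -0.7957893300283663
stand [0.47001978 0.2467527  0.018     ]
stand [0.49611392 0.27094008 0.018     ]
stand [0.57606358 0.19228785 0.018     ]
stand [0.54090195 0.15947056 0.018     ]
```

```bash
python3 -m jog '[[[0,0,-0.017],[-2.3,2.4,-2],8],[[0,0,0],[-2.3,2.5,-3],7],[[0,0,0],[-2.2,2.5,-4],6],[[0,0,0],[0,0,-3],5],[[0,0,0],[0,0,0],5],[[0,0,0],[0,0,0],5]]'
python3 - <<'E'
from h import *
c=snap('wrist','w5.png'); s=env.read_state()
print(s['t'],s['ee_pos'],s['orientation'],s['gripper_width'])
for x in (-.048,-.024,.008): print(proj(c,(.5193+x*.693,.2153-x*.721,.052)))
M=R.from_rotvec(s['orientation']).as_matrix()
for k in (.054,.0726): print('tcp+',proj(c,np.array(s['ee_pos'])+M[:,2]*k))
E
```

```text
t: 9.43
ee_pos: [0.5036, 0.2325, 0.1611]
orientation: [1.23, 2.889, 0.002]
wrist_force: [-0.7, 0.1, 0.8]
gripper_width: 0.05
grip_force: 0.0
9.475 [0.5036543  0.2326118  0.16144125] [1.22942125 2.88805188 0.00349611] 0.05013584446599299
[313.75218885 228.76628281]
[313.82623184 278.87312305]
[313.91743776 340.59456253]
tcp+ [315.62634288 339.82850428]
tcp+ [315.82169456 315.39501051]
```

View pics/w5.png

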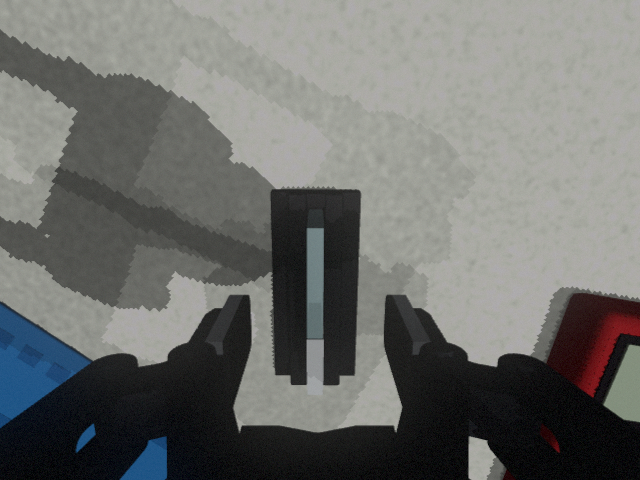

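The slide's clear end is at (315,228) and the frost boundary at (315,338), both as predicted, and it sits centred between the fingers. I'll descend and grip.

```bash
python3 -m jog '[[[0,0,0],[-0.1,0,-2.5],5],[[0,0,0],[0,0,-2.5],4],[[0,0,0],[0,0,-1.3],3],[[0,0,0],[0,0,0],0],[[0,0,0],[0,0,0],0],[[0,0,0],[0,0,0],0],[[0,0,0],[0,0,0],0]]' 50
```

```text
t: 10.35
ee_pos: [0.501, 0.2329, 0.0975]
orientation: [1.228, 2.89, 0.001]
wrist_force: [-1.2, 0.1, 0.2]
gripper_width: 0.007
grip_force: 51.0
```

```bash
python3 -m jog '[[[0,0,0],[0,0,1],0],[[0,0,0],[0,0,1.5],0],[[0,0,0],[0,0,2],0],[[0,0,0],[0,0,2],0],[[0,0,0],[0,0,2],0],[[0,0,0],[0,0,2],0],[[0,0,0],[0,0,1.5],0],[[0,0,0],[0,0,0],0]]' 60
python3 - <<'E'
from h import *
s=env.read_state(); print(s['joint_pos'],s['orientation'],s['wrist_force'],s['ee_pos'])
E
```

```text
t: 11.35
ee_pos: [0.5013, 0.233, 0.2186]
orientation: [1.228, 2.889, 0.003]
wrist_force: [0.0, -0.5, -2.0]
gripper_width: 0.0073
grip_force: 59.4
[ 3.09155729e-01  3.02983701e-01  1.68901203e+00 -4.25682381e-05
  1.14631991e+00 -4.57885876e-01] [1.22781695 2.88899727 0.00331051] [ 0.01759093 -0.54418146 -1.95370845] [0.50132744 0.23296447 0.21862907]
```

It's lifted: weight reads about −2 N with a firm grip. Now I'll carry it over the mat while turning so that the label faces +x.

```bash
python3 -m jog '[[[0,0,-0.05],[-0.2,-1.5,0],0],[[0,0,-0.1],[-0.5,-3,0],0],[[0,0,-0.1],[-0.5,-3,0],0],[[0,0,-0.1],[-0.5,-3,0],0],[[0,0,-0.1],[-0.5,-3,0],0],[[0,0,-0.1],[-0.5,-3,0],0],[[0,0,-0.1],[-0.5,-3,0],0],[[0,0,-0.1],[-0.5,-2.5,0],0]]'
python3 -m jog '[[[0,0,-0.015],[-0.1,-0.8,0],0],[[0,-0.1,0],[0,0,0],0],[[0,-0.1,0],[0,0,0],0],[[0,-0.1,0],[0,0,0],0],[[0,-0.1,0],[0,0,0],0],[[0,0,0],[0,0,0],0]]'
python3 - <<'E'
from h import *
s=env.read_state(); print(s['joint_pos'],R.from_rotvec(s['orientation']).as_matrix().round(3),s['wrist_force'])
E
```

```text
t: 12.35
ee_pos: [0.4623, 0.011, 0.2159]
orientation: [-2.208, -2.233, 0.003]
wrist_force: [0.8, 0.1, -0.6]
gripper_width: 0.0067
grip_force: 59.4
t: 13.1
ee_pos: [0.4603, 0.0053, 0.2157]
orientation: [2.002, 2.006, 0.403]
wrist_force: [-0.3, 0.6, -0.9]
gripper_width: 0.007
grip_force: 59.4
[-0.18630894  0.0341308   2.11610362  0.12743253  0.60542541 -0.27879639] [[-0.002  0.923  0.386]
 [ 1.     0.002  0.001]
 [ 0.     0.386 -0.923]] [-0.29763728  0.58964721 -0.88498745]
```

```bash
python3 -m jog '[[[0,0,0],[1,0,0.3],0],[[0,-0.05,0],[1,0,0.3],0],[[0,-0.08,0],[1,0,0.3],0],[[0,-0.08,0],[0,0,0.1],0],[[0,-0.08,0],[0,0,0],0],[[0,-0.08,0],[0,0,0],0],[[0,-0.08,0],[0,0,0],0],[[0,0,0],[0,0,0],0]]'
python3 - <<'E'
from h import *
s=env.read_state(); M=R.from_rotvec(s['orientation']).as_matrix();print(s['joint_pos'],M.round(3),s['wrist_force'])
print('centre est',np.array(s['ee_pos'])+M@[0,0,.0675]+M[:,0]*-.024)
E
```

```text
t: 14.1
ee_pos: [0.496, 0.0121, 0.2278]
orientation: [1.77, 1.792, 0.739]
wrist_force: [0.6, -1.1, -1.0]
gripper_width: 0.0068
grip_force: 59.4
[-0.22325788  0.02341951  2.28530171  1.13361544  0.19857816 -1.29074433] [[-0.019  0.722  0.692]
 [ 1.     0.002  0.026]
 [ 0.018  0.692 -0.721]] [ 0.57458096 -1.05977728 -1.00566154]
centre est [ 0.54314876 -0.01017095  0.17867229]
```

```bash
python3 -m jog '[[[0,-0.05,0],[0,0,0],0],[[0,-0.05,0],[0,0,0],0],[[0,-0.05,0],[0,0,0],0],[[0,0,0],[0,0,0],0],[[0,0,0],[0,0,0],0],[[0,0,0],[0,0,0],0],[[0,0,0],[0,0,0],0]]'
python3 - <<'E'
from h import *
s=env.read_state(); M=R.from_rotvec(s['orientation']).as_matrix();print(s['joint_pos'],s['joint_vel'],M.round(3),s['wrist_force'])
print('centre est',np.array(s['ee_pos'])+M@[0,0,.0675]+M[:,0]*-.024)
c=snap('scene','s5.png');d=snap('side','d5.png')
g=lambda c,x,y:cv2.resize(c['pixels'][y:y+180,x:x+240,::-1],(400,300),interpolation=3)
cv2.imwrite('pics/f.png',np.hstack([g(c,230,150),g(d,230,130)]))
E
```

```text
t: 14.98
ee_pos: [0.4947, 0.016, 0.2273]
orientation: [1.701, 1.739, 0.822]
wrist_force: [0.1, 0.8, -1.0]
gripper_width: 0.0067
grip_force: 59.4
[-0.23996708  0.03335688  2.35609     1.94471273  0.23666946 -2.11763876] [-0.00272993 -0.00146801  0.00515377  0.01170873 -0.00084847 -0.00872835] [[-0.032  0.652  0.758]
 [ 0.999  0.004  0.039]
 [ 0.023  0.758 -0.651]] [ 0.08156087  0.79908574 -1.0475288 ]
centre est [ 0.54661719 -0.00533312  0.18274255]
```

View pics/f.png

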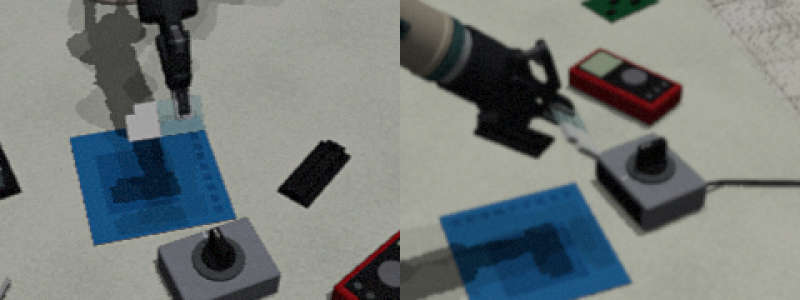

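The slide is held by its clear end over the mat with the label facing up. It is tilted about 49°, its centre is near (0.547, −0.005, 0.183), and it is still. The bar points at the tick.

```bash
python3 -c "
from cell import env; print(env.hand_in())"
```

```text
the job is handed in; nothing more can be done
None
```

The job is handed in but no verdict came back: by my measurements the dial is about 0.013 rad from its zero stop, and the notched slide is held still by its clear end with its centre about 18 cm above the mat, tipped back about 49° with the label face up.

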